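# Put the lids back on the staining jars

### The job

The washed staining glassware is dry and has to be covered against dust before it is put away. Pick the four loose steel lids out from among the other things and set each one gently on the open glass jar, dish or trough it belongs to, by shape and size, so that its plug is inside the mouth and the lid lies flat and centred on the rim. Do not tip the glassware or shove it about, and leave the two petri dishes where they are.

Things in the scene. Friction and masses are not known exactly. Their poses are not given: they have to be found in the camera images.
- large_round_lid: Largest round stainless lid, 86 mm across; belongs to round_dish. Stainless plate 4 mm thick; below it a plug 8 mm deep, 68 mm across narrowing to 60 at its foot; a black round knob 18 mm across stands on its middle and reaches 26 mm above the plate (38 mm above the origin). Origin: centre of the plug's underside, z up; it lies on the bench on its plug, so origin at bench height.
- medium_round_lid: Middle-sized round stainless lid, 62 mm across; belongs to coplin_jar. Stainless plate 4 mm thick; below it a plug 8 mm deep, 26 mm across narrowing to 18; a black round knob 18 mm across stands on its middle and reaches 26 mm above the plate (38 mm above the origin). Origin: centre of the plug's underside, z up; it lies on the bench on its plug, so origin at bench height.
- small_round_lid: Smallest round stainless lid, 48 mm across; belongs to small_jar. Stainless plate 4 mm thick; below it a plug 8 mm deep, 31 mm across narrowing to 23; a black round knob 16 mm across stands on its middle and reaches 26 mm above the plate (38 mm above the origin). Origin: centre of the plug's underside, z up; it lies on the bench on its plug, so origin at bench height.
- rectangular_lid: Rectangular stainless lid, 88 mm (x) by 58 mm (y); belongs to trough. Plate 4 mm thick; below it a plug 68 x 38 mm, 8 mm deep; on its middle stands a black bar handle 40 mm long (x), 14 mm wide (y), reaching 26 mm above the plate (38 mm above the origin). Origin: centre of the plug's underside, z up; it lies on the bench on its plug, so origin at bench height. The same either way round (half turn about z).
- round_dish: Wide low round glass dish, open, 84 mm across, 50 mm high, mouth 76 mm across, pale ground rim; stands loose on the bench, about 0.35 kg. Origin: centre of its underside, z up. Its lid rests on the rim with the plug inside, lid origin 8 mm below the rim (42 mm above this origin).
- coplin_jar: Tall round glass staining jar with a wide foot, open, 89 mm high, foot 66 mm across, rim 57 mm across, grooved mouth at least 35 mm across; stands loose, about 0.35 kg. Origin: centre of its underside, z up. Its lid rests on the rim with the plug inside, lid origin 8 mm below the rim (81 mm above this origin).
- small_jar: Narrow round glass jar, open, 46 mm across, 62 mm high, mouth 39 mm across, pale ground rim; stands loose, about 0.3 kg. Origin: centre of its underside, z up. Its lid rests on the rim with the plug inside, lid origin 8 mm below the rim (54 mm above this origin).
- trough: Rectangular glass slide trough, open, 84 mm (x) by 54 mm (y), 64 mm high, mouth 76 x 46 mm, pale ground rim; stands loose, about 0.4 kg. The same either way round. Its lid's long side goes along its long side. Origin: centre of its underside, z up. Its lid rests on the rim with the plug inside, lid origin 8 mm below the rim (56 mm above this origin).
- petri_small: Bystander: clear covered petri dish, 58 mm across, 15 mm high; leave alone. Origin under its centre.
- petri_large: Bystander: clear covered petri dish, 68 mm across, 15 mm high; leave alone. Origin under its centre.
Not all that is in view belongs to the job. Leave any red or yellow look-alike of the small_jar alone.

How it is judged:
By the outcome, as a careful person would: the job done as asked, in the order asked, and still so for the second after the job is handed in, with the robot touching nothing.
It also fails if it takes over 99 s, if anything falls off the work surface, if the arm or the gripper's body presses on something with over 40 N, if the wrist force passes 120 N, or if a joint passes its speed limit or range.

### The arm

A 6-joint arm with a two-finger parallel gripper is mounted at the origin on a cart in front of the work surface, level with it; the furniture and walls round the work are solid. World frame = base frame: x ahead of the robot, y to its left, z up, the work surface at z = 0. Lengths are in mm, angles in rad, forces in N, time in s.
With the tool pointing down it reaches from about 350 to 775 mm from the base axis. Payload 7.3 kg.
Tool frame: the origin (TCP) lies at the very end of the fingers, on their centre line; the grasp point (between the pads) lies 19 mm behind it (bot.grip_point_offset is the z of the grasp point in the tool frame, in mm); z points along the fingers, y is the line along which they close (so a half turn about z gives the same grasp; the last joint's range is limited). The gripper opens to 92 mm and grips with 3 to 60 N. Pads are 19 mm wide; open, the fingers measure 130 mm over their backs; the gripper's body (75 mm by 190 mm) begins 47 mm behind the grasp point.
Start: joints at [1.076, 0.342, 1.524, -0, 1.275, -0.146], TCP at [179.416, 493.411, 226.741] pointing down, gripper open.
Joint ranges: [-2.53, 2.53], [-0.77, 2.02], [0.04, 2.7], [-1, 4.14], [0.28, 2.66], [-3.11, 3.11]. Speed limits (rad/s): [2.57, 2.57, 3.14, 3.14, 3.14, 3.14].

### API

Orientations are given as a rotation vector (axis times angle).
In Python, from cell import bot gives the robot as it stands.
- The arm moves only by the tool move_arm, never from a script. Its argument "commands" is a list of rows, each an object of numbers: "hand": the finger opening in mm, from 0 to 91.8; "tx", "ty", "tz": the shift along the tool's x, y, z normalised to -1 to 1, where 1 is 0.2 m; "ax", "ay", "az": the turn, a rotation vector about the tool's x, y, z normalised to -1 to 1, where 1 is pi rad. In form: [{"hand": .., "tx": .., "ty": .., "tz": .., "ax": .., "ay": .., "az": ..}, ...]. A call has 1 to 20 rows; each row is the pose to reach, as a shift and turn from the pose commanded when the call began, along the tool's axes at that moment, turning the shorter way round; what a row does not reach only later rows make up. A row lasts 1/8 s, in which the tool goes at most 62.5 mm and 10.7 degrees, less where a joint would pass 70% of its speed; a pose out of reach is approached as far as the arm can. A call with a number of a shift or a turn outside -1 to 1 is refused whole. A call with a gripper value outside its range is refused whole. The fingers move at their own pace and stop on an object; "newtons" is the grip in N (left out, the last holds). Time passes only in rows, so rows that repeat a pose let the fingers close. It gives the time, the measured TCP pose, the force, the opening and the grip force at its end, in the units of the state.
- bot.read_state(): the state, without advancing time (a new reading comes with each control period).
- bot.get_image(name): name is "side" or "top"; returns a dict with "color" (420x560x3 uint8, blue, green, red), "K" (3x3 intrinsics, pixels), "dist_coeffs" ([k1, k2, p1, p2, k3] as OpenCV has them; the pictures are not rectified), "rvec" (rotation vector, rad) and "tvec" (3), from world to camera coordinates, as OpenCV has them. Camera axes: x right, y down, z forward; pixel columns grow to the right and rows downward; lengths in mm; the calibration is good to about 2 mm. A picture is of the moment at which its call begins. There is no depth.
- bot.close_job(): hands the job in; it is judged then, once.
The state is a dict: "time": time; "joint_positions": joint angles; "joint_vel": joint speeds; "effort": joint torques, N m; "position": TCP position; "tool_rot": TCP orientation; "force": force on the tool from outside, world axes, zero at the start; "moment": the same for the moment, N m; "grip_width": finger opening in mm; "grip_force": force on a finger pad.
Only numpy, scipy, OpenCV 4.12 (cv2) and the standard library are available. Lean on these libraries where they do the work, as an engineer would, in place of code of your own. Each camera call takes 0.05 s, during which the arm holds its last target. There are 200 camera calls.

## Working session

There is one attempt and no reset: what is moved stays moved. The work goes in short steps, Python scripts to look and compute and a tool call to move; the robot and the scene stay as the last step left them, time stands still between calls to the robot, and variables do not carry over. Pictures are saved under pics/ and viewed, at most 14 in all, crops included, and the job is handed in when it is done.

Besides the shell and the picture viewer there is one more tool, called by a JSON object that holds its "api" and its "payload", one argument or row to a line. move_arm: Moves the arm, as the interface text tells. Scaled input: -1 to 1 covers 0.2 m each way for a shift and pi rad each way for a turn. Its arguments: {"type":"object","properties":{"commands":{"type":"array"},"newtons":{"type":"number"}},"required":["commands"]}

```bash
mkdir -p pics
cat > h.py <<'E'
import numpy as np, cv2
from cell import bot
def snap(n,f):
    im=bot.get_image(n); cv2.imwrite(f'pics/{f}.png',im['color']); np.savez(f'pics/{f}.npz',**{k:np.array(v) for k,v in im.items()}); return im
def ray(im,uv,z):
    K=np.array(im['K'],float);d=np.array(im['dist_coeffs'],float)
    R=cv2.Rodrigues(np.array(im['rvec'],float))[0];t=np.array(im['tvec'],float).reshape(3)
    p=cv2.undistortPoints(np.array([[uv]],float),K,d)[0,0]
    D=R.T@np.array([p[0],p[1],1]);C=-R.T@t
    return C+D*(z-C[2])/D[2]
def proj(im,P):
    return cv2.projectPoints(np.array(P,float).reshape(-1,1,3),np.array(im['rvec'],float),np.array(im['tvec'],float),np.array(im['K'],float),np.array(im['dist_coeffs'],float))[0][:,0]
E
python3 - <<'E'
from h import *
a=snap('top','t0');b=snap('side','s0')
for i in (a,b): print(-cv2.Rodrigues(np.array(i['rvec']))[0].T@np.array(i['tvec']).reshape(3),i['K'][0])
cv2.imwrite('pics/t0x.png',cv2.resize(a['color'],(800,600),interpolation=3))
cv2.imwrite('pics/s0x.png',cv2.resize(b['color'],(800,600),interpolation=3))
s=bot.read_state();print(s)
E
```

```text
[401.2854729   43.47806217 934.9111002 ] [404.4023896    0.         285.47999333]
[  149.94951297 -1007.20128127   991.1684037 ] [499.052854     0.         271.99962507]
{'time': 0.1, 'joint_positions': array([ 1.07599878e+00,  3.42659538e-01,  1.52487719e+00, -3.13449702e-06,
        1.27540033e+00, -1.45985641e-01]), 'joint_vel': array([-0.00077421, -0.00243752, -0.00046565,  0.00047097,  0.00169297,
       -0.00097303]), 'effort': array([ 6.30048999e-04, -4.32005739e+01, -2.44693226e+01,  7.18317926e-02,
        5.26710448e-02, -5.35054198e-05]), 'position': array([179.24360633, 493.08902806, 226.12655256]), 'tool_rot': array([-5.45064500e-01, -3.09351949e+00,  2.00552912e-03]), 'force': array([-0.51199354, -0.48995522, -0.19885946]), 'moment': array([ 0.01841073, -0.01101127, -0.034253  ]), 'grip_force': 0.0, 'grip_width': 91.83392066666705}
```

View pics/t0x.png

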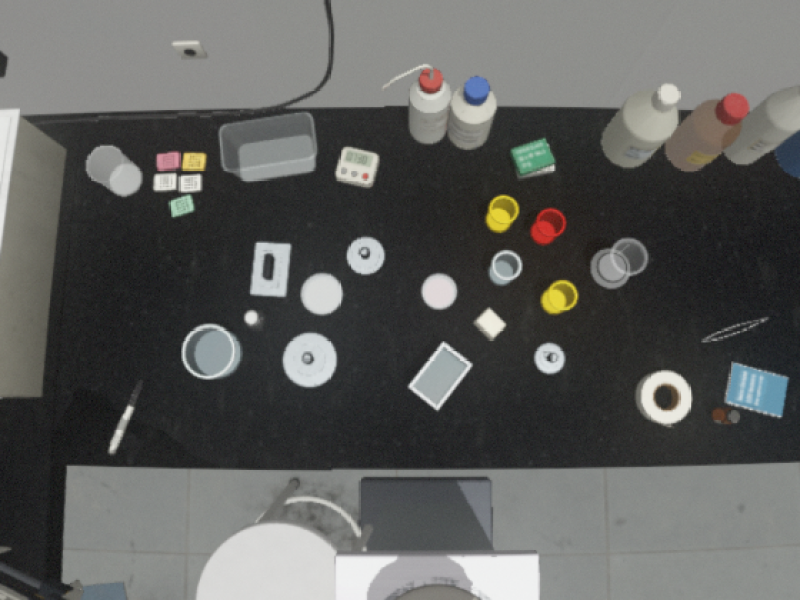

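View pics/s0x.png

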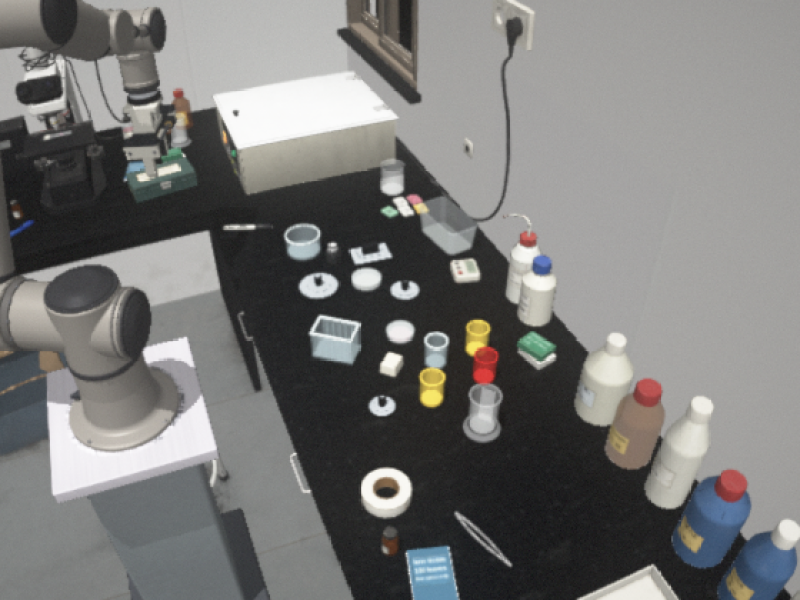

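Top view (800x600 scale) shows:
- **Lids:** large (310,360), medium (365,256), small (550,358), rectangular (270,268).
- **Glassware:** round dish (210,352), coplin jar (610,265, rim about 630,257), clear small jar (505,267), trough (440,376).
- **Could be mistaken for these:** yellow beakers (502,213) and (560,297), red beaker (548,226), footless glass beaker (115,170), tape roll (664,397), petri dishes (321,293) and (439,291), white bottle (252,318).

I'll choose by description and check the choice in close crops.

Run:
```python
from h import *
c=cv2.imread('pics/t0.png')
for n,x in (('cl',115),('cr',285)):
    k=cv2.resize(c[155:293,x:x+184],None,fx=4.34,fy=4.34,interpolation=3)[:600,:800]
    cv2.imwrite(f'pics/{n}.png',k)
```

```text
(no output)
```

View pics/cl.png

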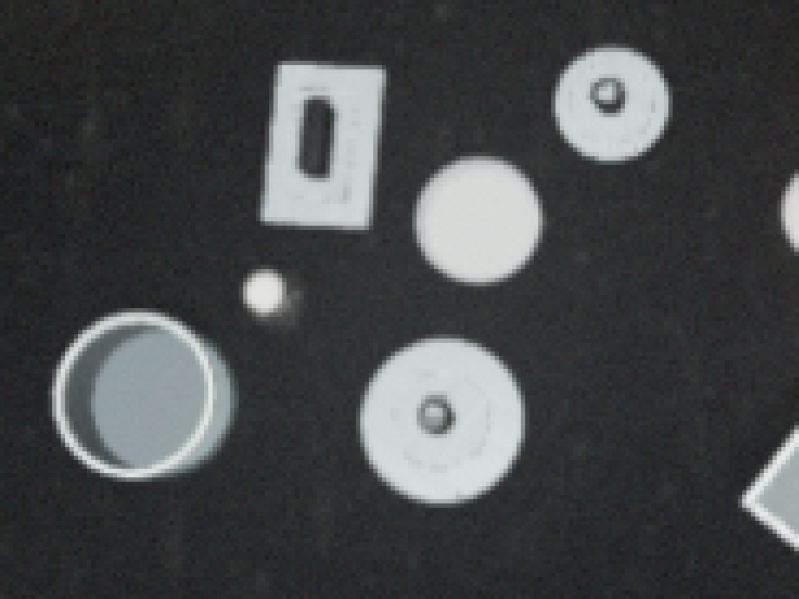

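View pics/cr.png

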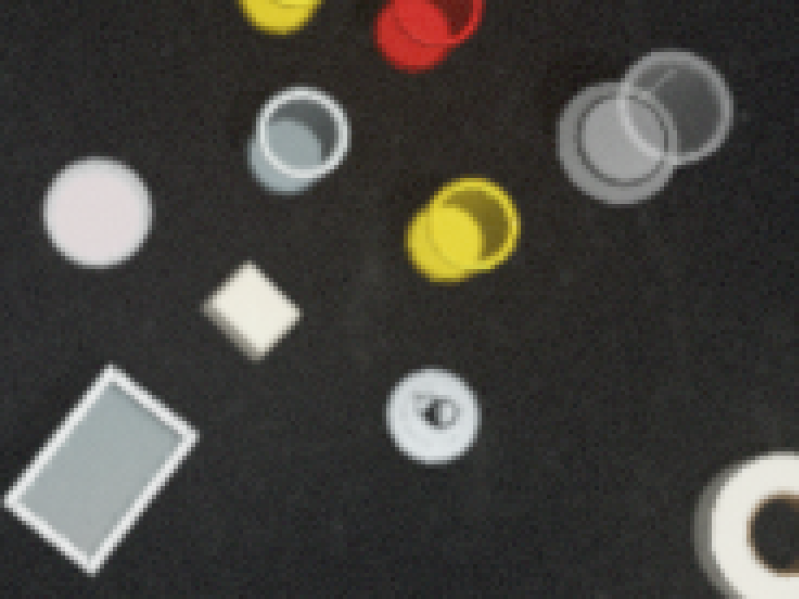

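Run:
```python
from h import *
im=dict(np.load('pics/t0.npz'))
def w(X,Y,o,z): return ray(im,((X+.5)/4.34-.5+o,(Y+.5)/4.34-.5+155),z)
def circ(n,x0,x1,y0,y1,o,z):
    xm,ym=(x0+x1)/2,(y0+y1)/2
    d=[np.linalg.norm(w(x0,ym,o,z)-w(x1,ym,o,z)),np.linalg.norm(w(xm,y0,o,z)-w(xm,y1,o,z))]
    print(n,w(xm,ym,o,z).round(1),np.round(d,1))
circ('med62',553,671,45,161,115,12)
circ('lrg86',359,526,336,506,115,12)
circ('sml48',386,480,368,464,285,12)
circ('dish84',53,214,310,480,115,50)
circ('jar46',257,350,87,181,285,62)
circ('cop57',620,733,48,165,285,89)
circ('copfoot66',556,678,82,205,285,4)
circ('pet58',43,153,155,268,285,15)
circ('pet68',414,543,155,284,115,15)
for n,c,o,z in (('rect',[(280,62),(386,67),(370,229),(261,221)],115,12),('trough',[(111,365),(199,434),(92,577),(4,501)],285,64)):
    P=np.array([w(*p,o,z) for p in c]);L=np.roll(P,-1,0)-P
    l=(P[2]+P[3]-P[0]-P[1]);print(n,P.mean(0).round(1),np.linalg.norm(L,axis=1).round(1),np.degrees(np.arctan2(l[1],l[0])), P[:,:2].round(0).tolist())
```

```text
med62 [623.8 114.7  12. ] [63.8 64.3]
lrg86 [452.7 202.2  12. ] [88.2 89.2]
sml48 [ 454.4 -181.1   12. ] [50.  50.5]
dish84 [463.3 354.5  50. ] [83.8 86.6]
jar46 [ 595.2 -108.2   62. ] [47.7 49.1]
cop57 [ 603.4 -292.1   89. ] [58.  60.3]
copfoot66 [ 602.8 -291.     4. ] [68.2 69. ]
pet58 [563.5  -5.4  15. ] [58.6 61.1]
pet68 [559.6 185.   15. ] [69.  69.8]
rect [601.7 270.3  12. ] [58.5 89.5 59.4 88.2] 176.06006258724386 [[648.0, 296.0], [644.0, 238.0], [555.0, 244.0], [560.0, 303.0]]
trough [426.1  -3.3  64. ] [55.2 87.8 56.7 85.5] 141.93421432193188 [[477.0, -8.0], [443.0, -52.0], [374.0, 2.0], [411.0, 45.0]]
```

{"api": "move_arm", "payload": {
  "commands": [
    {"hand": 46,"tx": -0.9,"ty": -0.45,"tz": 0,"az": -0.1111},
    {"hand": 46,"tx": -0.9,"ty": -0.45,"tz": 0,"az": -0.1111},
    {"hand": 46,"tx": -0.9,"ty": -0.45,"tz": 0,"az": -0.1111},
    {"hand": 46,"tx": -0.9,"ty": -0.45,"tz": 0,"az": -0.1111},
    {"hand": 46,"tx": -0.9,"ty": -0.45,"tz": 0,"az": -0.1111},
    {"hand": 46,"tx": -0.9,"ty": -0.45,"tz": 0,"az": -0.1111}
  ],
  "newtons": 15
}}

```text
invalid input
```

{"api": "move_arm", "payload": {
  "commands": [
    {"hand": 46,"tx": -0.9,"ty": -0.45,"tz": 0,"ax": 0,"ay": 0,"az": -0.1111},
    {"hand": 46,"tx": -0.9,"ty": -0.45,"tz": 0,"ax": 0,"ay": 0,"az": -0.1111},
    {"hand": 46,"tx": -0.9,"ty": -0.45,"tz": 0,"ax": 0,"ay": 0,"az": -0.1111},
    {"hand": 46,"tx": -0.9,"ty": -0.45,"tz": 0,"ax": 0,"ay": 0,"az": -0.1111},
    {"hand": 46,"tx": -0.9,"ty": -0.45,"tz": 0,"ax": 0,"ay": 0,"az": -0.1111},
    {"hand": 46,"tx": -0.9,"ty": -0.45,"tz": 0,"ax": 0,"ay": 0,"az": -0.1111}
  ],
  "newtons": 15
}}

```text
time: 0.85
position: [317.3, 347.7, 226.6]
tool_rot: [0.0, -3.141, -0.0]
force: [-0.3, 0.1, 0.4]
grip_width: 46.2
grip_force: 0.0
```

{"api": "move_arm", "payload": {
  "commands": [
    {"hand": 46,"tx": -0.676,"ty": -0.726,"tz": 0.53,"ax": 0,"ay": 0,"az": 0},
    {"hand": 46,"tx": -0.676,"ty": -0.726,"tz": 0.53,"ax": 0,"ay": 0,"az": 0},
    {"hand": 46,"tx": -0.676,"ty": -0.726,"tz": 0.53,"ax": 0,"ay": 0,"az": 0},
    {"hand": 46,"tx": -0.676,"ty": -0.726,"tz": 0.53,"ax": 0,"ay": 0,"az": 0},
    {"hand": 46,"tx": -0.676,"ty": -0.726,"tz": 0.53,"ax": 0,"ay": 0,"az": 0},
    {"hand": 46,"tx": -0.676,"ty": -0.726,"tz": 0.53,"ax": 0,"ay": 0,"az": 0},
    {"hand": 46,"tx": -0.676,"ty": -0.726,"tz": 0.53,"ax": 0,"ay": 0,"az": 0}
  ]
}}

```text
time: 1.72
position: [452.5, 203.6, 121.4]
tool_rot: [-0.004, 3.141, 0.001]
force: [-0.6, 0.4, -0.3]
grip_width: 45.6
grip_force: 0.0
```

Run:
```python
from h import *
b=snap('side','s1');s=bot.read_state();print(s['position'])
p=proj(b,[[453,202,38],[453,202,12],s['position']]);print(p)
u,v=p[0].astype(int);print(u-60,v-70)
cv2.imwrite('pics/s1x.png',cv2.resize(b['color'][v-70:v+40,u-60:u+70],None,fx=5,fy=5,interpolation=3))
```

```text
[452.61445058 203.43395885 121.44218183]
[[222.04493494 192.64372302]
 [222.64823462 199.1420416 ]
 [219.78432984 170.63248306]]
162 122
```

View pics/s1x.png

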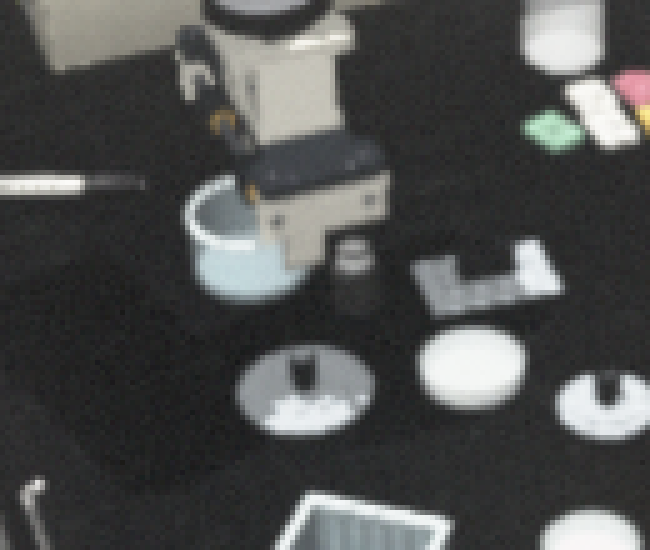

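{"api": "move_arm", "payload": {
  "commands": [
    {"hand": 46,"tx": 0,"ty": -0.006,"tz": 0.25,"ax": 0,"ay": 0,"az": 0},
    {"hand": 46,"tx": 0,"ty": -0.006,"tz": 0.42,"ax": 0,"ay": 0,"az": 0},
    {"hand": 46,"tx": 0,"ty": -0.006,"tz": 0.5,"ax": 0,"ay": 0,"az": 0},
    {"hand": 46,"tx": 0,"ty": -0.006,"tz": 0.53,"ax": 0,"ay": 0,"az": 0},
    {"hand": 46,"tx": 0,"ty": -0.006,"tz": 0.53,"ax": 0,"ay": 0,"az": 0},
    {"hand": 46,"tx": 0,"ty": -0.006,"tz": 0.53,"ax": 0,"ay": 0,"az": 0},
    {"hand": 10,"tx": 0,"ty": -0.006,"tz": 0.53,"ax": 0,"ay": 0,"az": 0},
    {"hand": 10,"tx": 0,"ty": -0.006,"tz": 0.53,"ax": 0,"ay": 0,"az": 0},
    {"hand": 10,"tx": 0,"ty": -0.006,"tz": 0.53,"ax": 0,"ay": 0,"az": 0},
    {"hand": 10,"tx": 0,"ty": -0.006,"tz": 0.53,"ax": 0,"ay": 0,"az": 0},
    {"hand": 10,"tx": 0,"ty": -0.006,"tz": 0.53,"ax": 0,"ay": 0,"az": 0},
    {"hand": 10,"tx": 0,"ty": -0.006,"tz": 0.53,"ax": 0,"ay": 0,"az": 0}
  ],
  "newtons": 25
}}

```text
time: 3.28
position: [453.2, 201.0, 14.8]
tool_rot: [-0.0, 3.141, 0.0]
force: [-1.0, -0.9, 2.9]
grip_width: 16.8
grip_force: 25.0
```

{"api": "move_arm", "payload": {
  "commands": [
    {"hand": 10,"tx": 0,"ty": 0,"tz": -0.1,"ax": 0,"ay": 0,"az": 0},
    {"hand": 10,"tx": 0,"ty": 0,"tz": -0.3,"ax": 0,"ay": 0,"az": 0},
    {"hand": 10,"tx": 0,"ty": 0,"tz": -0.5,"ax": 0,"ay": 0,"az": 0},
    {"hand": 10,"tx": 0,"ty": 0.15,"tz": -0.5,"ax": 0,"ay": 0,"az": 0},
    {"hand": 10,"tx": -0.053,"ty": 0.35,"tz": -0.5,"ax": 0,"ay": 0,"az": 0},
    {"hand": 10,"tx": -0.053,"ty": 0.55,"tz": -0.5,"ax": 0,"ay": 0,"az": 0},
    {"hand": 10,"tx": -0.053,"ty": 0.7,"tz": -0.5,"ax": 0,"ay": 0,"az": 0},
    {"hand": 10,"tx": -0.053,"ty": 0.766,"tz": -0.5,"ax": 0,"ay": 0,"az": 0},
    {"hand": 10,"tx": -0.053,"ty": 0.766,"tz": -0.45,"ax": 0,"ay": 0,"az": 0},
    {"hand": 10,"tx": -0.053,"ty": 0.766,"tz": -0.32,"ax": 0,"ay": 0,"az": 0},
    {"hand": 10,"tx": -0.053,"ty": 0.766,"tz": -0.32,"ax": 0,"ay": 0,"az": 0}
  ]
}}

```text
time: 4.65
position: [462.2, 352.0, 76.4]
tool_rot: [-0.001, -3.137, 0.005]
force: [-0.1, 0.4, -0.3]
grip_width: 16.5
grip_force: 25.0
```

Run:
```python
from h import *
b=snap('side','s2');a=snap('top','t2')
s=bot.read_state();print(s['position'],s['force'],s['grip_width'])
p=proj(b,[463,354,60])[0].astype(int)
q=proj(a,[463,354,60])[0].astype(int)
f=lambda i,p:cv2.resize(i['color'][p[1]-35:p[1]+35,p[0]-35:p[0]+35],(400,400),interpolation=3)
cv2.imwrite('pics/s2x.png',np.hstack([f(b,p),f(a,q)]))
```

```text
[463.79985181 353.24450208  78.79457223] [-0.60237018 -0.12521681 -0.75857924] 17.102267482039945
```

View pics/s2x.png

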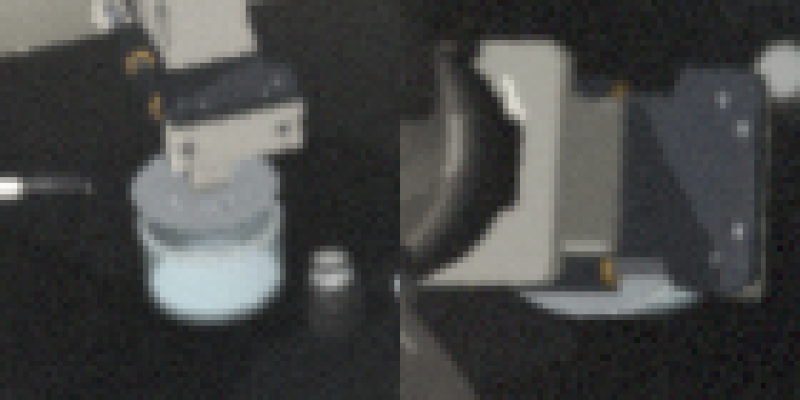

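Run:
```python
from h import *
b=dict(np.load('pics/s2.npz'))
p=proj(b,[463,354,60])[0].astype(int)
t=np.linspace(0,2*np.pi,100)
def ext(c,r,n):
    P=proj(b,np.c_[c[0]+r*np.cos(t),c[1]+r*np.sin(t),0*t+c[2]])
    P=(P-(p-35)+.5)*400/70-.5
    print(n,P.min(0).round(),P.max(0).round())
ext((463.8,353.2,74.5),43,'lid top');ext((463.8,353.2,72.5),43,'lid mid');ext((463.3,354.5,50),42,'dish rim');ext((463.3,354.5,0),42,'dish base')
```

```text
lid top [133. 142.] [281. 224.]
lid mid [134. 145.] [281. 227.]
dish rim [138. 176.] [281. 257.]
dish base [146. 245.] [287. 327.]
```

{"api": "move_arm", "payload": {
  "commands": [
    {"hand": 10,"tx": 0,"ty": 0,"tz": 0.05,"ax": 0,"ay": 0,"az": 0},
    {"hand": 10,"tx": 0,"ty": 0,"tz": 0.08,"ax": 0,"ay": 0,"az": 0},
    {"hand": 10,"tx": 0,"ty": 0,"tz": 0.1,"ax": 0,"ay": 0,"az": 0},
    {"hand": 10,"tx": 0,"ty": 0,"tz": 0.11,"ax": 0,"ay": 0,"az": 0},
    {"hand": 10,"tx": 0,"ty": 0,"tz": 0.112,"ax": 0,"ay": 0,"az": 0},
    {"hand": 10,"tx": 0,"ty": 0,"tz": 0.112,"ax": 0,"ay": 0,"az": 0}
  ]
}}

```text
time: 5.5
position: [463.5, 354.1, 56.8]
tool_rot: [-0.001, 3.141, 0.0]
force: [-2.4, -1.5, 5.5]
grip_width: 16.7
grip_force: 25.0
```

{"api": "move_arm", "payload": {
  "commands": [
    {"hand": 30,"tx": 0,"ty": 0,"tz": 0,"ax": 0,"ay": 0,"az": 0},
    {"hand": 46,"tx": 0,"ty": 0,"tz": 0,"ax": 0,"ay": 0,"az": 0},
    {"hand": 46,"tx": 0,"ty": 0,"tz": 0,"ax": 0,"ay": 0,"az": 0},
    {"hand": 46,"tx": 0,"ty": 0,"tz": 0,"ax": 0,"ay": 0,"az": 0},
    {"hand": 46,"tx": 0,"ty": 0,"tz": -0.1,"ax": 0,"ay": 0,"az": 0},
    {"hand": 46,"tx": 0,"ty": 0,"tz": -0.3,"ax": 0,"ay": 0,"az": 0},
    {"hand": 46,"tx": 0,"ty": 0,"tz": -0.5,"ax": 0,"ay": 0,"az": 0},
    {"hand": 46,"tx": -0.8,"ty": -1,"tz": -0.5,"ax": 0,"ay": 0,"az": 0},
    {"hand": 46,"tx": -0.8,"ty": -1,"tz": -0.5,"ax": 0,"ay": 0,"az": 0},
    {"hand": 46,"tx": -0.8,"ty": -1,"tz": -0.5,"ax": 0,"ay": 0,"az": 0},
    {"hand": 46,"tx": -0.8,"ty": -1,"tz": -0.5,"ax": 0,"ay": 0,"az": 0},
    {"hand": 46,"tx": -0.8,"ty": -1,"tz": -0.5,"ax": 0,"ay": 0,"az": 0},
    {"hand": 46,"tx": -0.8,"ty": -1,"tz": -0.5,"ax": 0,"ay": 0,"az": 0}
  ]
}}

```text
time: 7.12
position: [623.5, 153.9, 155.9]
tool_rot: [-0.002, -3.141, -0.001]
force: [-0.2, -0.2, 0.3]
grip_width: 46.0
grip_force: 0.0
```

Run:
```python
from h import *
b=snap('side','s3');a=snap('top','t3')
s=bot.read_state();print(s['position'],s['force'],s['grip_width'],s['tool_rot'])
p=proj(b,[463,354,60])[0].astype(int)
q=proj(a,[463,354,60])[0].astype(int)
f=lambda i,p:cv2.resize(i['color'][p[1]-35:p[1]+35,p[0]-35:p[0]+35],(400,400),interpolation=3)
cv2.imwrite('pics/s3x.png',np.hstack([f(b,p),f(a,q)]))
```

```text
[622.81419648 155.43360496 156.21160044] [ 0.16136467  0.20789287 -0.61841605] 46.01521972873831 [ 2.39074400e-03 -3.14086658e+00 -6.05747424e-04]
```

View pics/s3x.png

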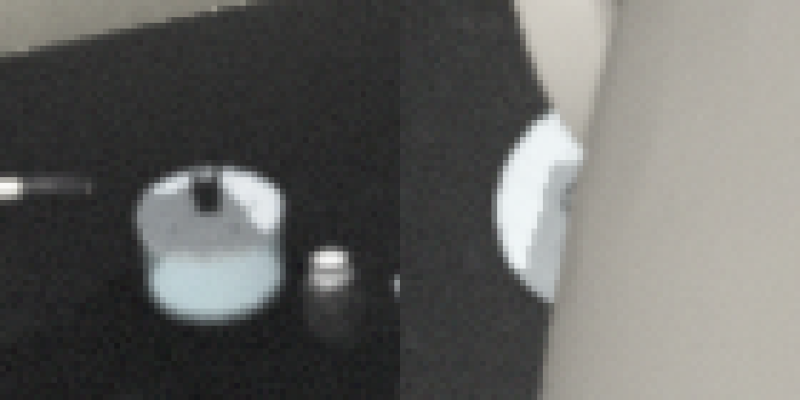

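{"api": "move_arm", "payload": {
  "commands": [
    {"hand": 46,"tx": 0,"ty": -0.2,"tz": 0.2,"ax": 0,"ay": 0,"az": 0},
    {"hand": 46,"tx": 0,"ty": -0.2,"tz": 0.45,"ax": 0,"ay": 0,"az": 0},
    {"hand": 46,"tx": 0,"ty": -0.2,"tz": 0.62,"ax": 0,"ay": 0,"az": 0},
    {"hand": 46,"tx": 0,"ty": -0.2,"tz": 0.69,"ax": 0,"ay": 0,"az": 0},
    {"hand": 46,"tx": 0,"ty": -0.2,"tz": 0.71,"ax": 0,"ay": 0,"az": 0},
    {"hand": 46,"tx": 0,"ty": -0.2,"tz": 0.71,"ax": 0,"ay": 0,"az": 0},
    {"hand": 46,"tx": 0,"ty": -0.2,"tz": 0.71,"ax": 0,"ay": 0,"az": 0},
    {"hand": 10,"tx": 0,"ty": -0.2,"tz": 0.71,"ax": 0,"ay": 0,"az": 0},
    {"hand": 10,"tx": 0,"ty": -0.2,"tz": 0.71,"ax": 0,"ay": 0,"az": 0},
    {"hand": 10,"tx": 0,"ty": -0.2,"tz": 0.71,"ax": 0,"ay": 0,"az": 0},
    {"hand": 10,"tx": 0,"ty": -0.2,"tz": 0.71,"ax": 0,"ay": 0,"az": 0},
    {"hand": 10,"tx": 0,"ty": -0.2,"tz": 0.71,"ax": 0,"ay": 0,"az": 0},
    {"hand": 10,"tx": 0,"ty": -0.2,"tz": 0.71,"ax": 0,"ay": 0,"az": 0}
  ]
}}

```text
time: 8.85
position: [623.8, 114.1, 14.4]
tool_rot: [-0.0, 3.141, 0.0]
force: [-1.1, -0.6, 1.5]
grip_width: 16.5
grip_force: 25.0
```

Run:
```python
from h import *
s=bot.read_state();print(s['position'],s['force'],s['grip_width'],s['joint_positions'])
```

```text
[623.7507379  114.09122395  14.37955075] [-1.14931351 -0.64994403  1.50353914] 16.48067737314682 [ 6.01365368e-02  7.56803674e-01  1.43419815e+00 -1.01171049e-05
  9.50447395e-01 -1.51082178e+00]
```

{"api": "move_arm", "payload": {
  "commands": [
    {"hand": 10,"tx": 0,"ty": 0,"tz": -0.1,"ax": 0,"ay": 0,"az": 0},
    {"hand": 10,"tx": 0,"ty": 0,"tz": -0.3,"ax": 0,"ay": 0,"az": 0},
    {"hand": 10,"tx": 0,"ty": 0,"tz": -0.55,"ax": 0,"ay": 0,"az": 0},
    {"hand": 10,"tx": 0,"ty": -0.1,"tz": -0.75,"ax": 0,"ay": 0,"az": 0},
    {"hand": 10,"tx": 0.1,"ty": -0.3,"tz": -0.75,"ax": 0,"ay": 0,"az": 0},
    {"hand": 10,"tx": 0.1,"ty": -0.5,"tz": -0.75,"ax": 0,"ay": 0,"az": 0},
    {"hand": 10,"tx": 0.1,"ty": -0.7,"tz": -0.75,"ax": 0,"ay": 0,"az": 0},
    {"hand": 10,"tx": 0.1,"ty": -0.9,"tz": -0.75,"ax": 0,"ay": 0,"az": 0},
    {"hand": 10,"tx": 0.1,"ty": -1,"tz": -0.75,"ax": 0,"ay": 0,"az": 0}
  ]
}}

```text
time: 9.98
position: [603.5, -87.6, 164.1]
tool_rot: [-0.003, -3.141, -0.0]
force: [-0.4, 0.1, -0.7]
grip_width: 16.7
grip_force: 25.0
```

{"api": "move_arm", "payload": {
  "commands": [
    {"hand": 10,"tx": 0,"ty": -0.2,"tz": 0,"ax": 0,"ay": 0,"az": 0},
    {"hand": 10,"tx": 0,"ty": -0.4,"tz": 0,"ax": 0,"ay": 0,"az": 0},
    {"hand": 10,"tx": 0,"ty": -0.6,"tz": 0,"ax": 0,"ay": 0,"az": 0},
    {"hand": 10,"tx": 0,"ty": -0.75,"tz": 0,"ax": 0,"ay": 0,"az": 0},
    {"hand": 10,"tx": 0,"ty": -0.9,"tz": 0,"ax": 0,"ay": 0,"az": 0},
    {"hand": 10,"tx": 0,"ty": -1,"tz": 0,"ax": 0,"ay": 0,"az": 0},
    {"hand": 10,"tx": 0,"ty": -1,"tz": 0,"ax": 0,"ay": 0,"az": 0}
  ]
}}

```text
time: 10.85
position: [603.7, -286.4, 163.9]
tool_rot: [-0.002, -3.141, -0.001]
force: [-0.6, 0.2, -1.0]
grip_width: 16.6
grip_force: 25.0
```

{"api": "move_arm", "payload": {
  "commands": [
    {"hand": 10,"tx": 0,"ty": -0.029,"tz": 0.1,"ax": 0,"ay": 0,"az": 0},
    {"hand": 10,"tx": 0,"ty": -0.029,"tz": 0.2,"ax": 0,"ay": 0,"az": 0},
    {"hand": 10,"tx": 0,"ty": -0.029,"tz": 0.25,"ax": 0,"ay": 0,"az": 0},
    {"hand": 10,"tx": 0,"ty": -0.029,"tz": 0.25,"ax": 0,"ay": 0,"az": 0},
    {"hand": 10,"tx": 0,"ty": -0.029,"tz": 0.25,"ax": 0,"ay": 0,"az": 0}
  ]
}}

```text
time: 11.48
position: [604.4, -291.4, 115.3]
tool_rot: [-0.001, 3.14, -0.001]
force: [0.2, -0.2, -0.8]
grip_width: 16.9
grip_force: 25.0
```

Run:
```python
from h import *
b=snap('side','s4');a=snap('top','t4')
s=bot.read_state();print(s['position'],s['force'],s['grip_width'],s['tool_rot'])
p=proj(b,[603,-291,70])[0].astype(int)
q=proj(a,[603,-291,70])[0].astype(int)
f=lambda i,p:cv2.resize(i['color'][p[1]-40:p[1]+40,p[0]-40:p[0]+40],(400,400),interpolation=3)
cv2.imwrite('pics/s4x.png',np.hstack([f(b,p),f(a,q)]))
t=np.linspace(0,2*np.pi,100)
def ext(c,r,n):
    P=proj(b,np.c_[c[0]+r*np.cos(t),c[1]+r*np.sin(t),0*t+c[2]])
    P=(P-(p-40)+.5)*5-.5
    print(n,P.min(0).round(),P.max(0).round())
x,y,z=s['position']
ext((x,y,z-4.4+2),31,'lid');ext((603.2,-291.5,89),28.5,'rim');ext((603.2,-291.5,2),33,'foot')
```

```text
[ 604.25486691 -291.67327783  115.34088609] [ 0.87873618 -0.23759389 -0.51127463] 16.51215946742861 [-7.15740668e-04  3.14009824e+00 -1.23925811e-03]
lid [151. 101.] [279. 194.]
rim [151. 138.] [267. 224.]
foot [131. 247.] [259. 345.]
```

View pics/s4x.png

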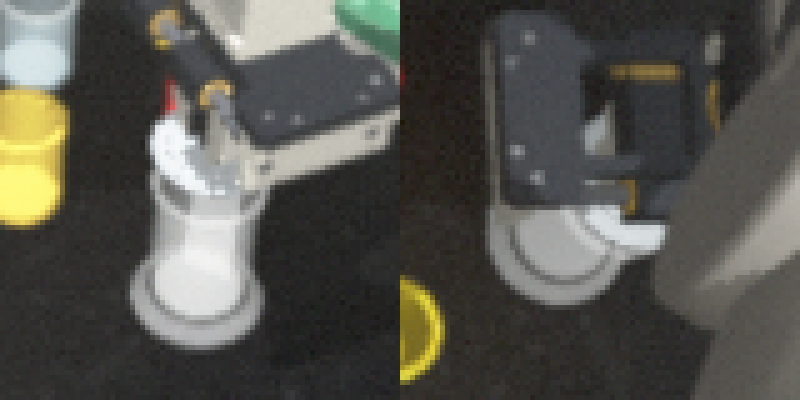

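{"api": "move_arm", "payload": {
  "commands": [
    {"hand": 10,"tx": 0,"ty": 0,"tz": 0.05,"ax": 0,"ay": 0,"az": 0},
    {"hand": 10,"tx": 0,"ty": 0,"tz": 0.08,"ax": 0,"ay": 0,"az": 0},
    {"hand": 10,"tx": 0,"ty": 0,"tz": 0.09,"ax": 0,"ay": 0,"az": 0},
    {"hand": 10,"tx": 0,"ty": 0,"tz": 0.1,"ax": 0,"ay": 0,"az": 0},
    {"hand": 10,"tx": 0,"ty": 0,"tz": 0.101,"ax": 0,"ay": 0,"az": 0},
    {"hand": 10,"tx": 0,"ty": 0,"tz": 0.101,"ax": 0,"ay": 0,"az": 0}
  ]
}}

```text
time: 12.32
position: [603.9, -291.7, 95.3]
tool_rot: [-0.0, 3.141, -0.001]
force: [-2.4, 2.0, 3.7]
grip_width: 17.0
grip_force: 25.0
```

{"api": "move_arm", "payload": {
  "commands": [
    {"hand": 30,"tx": 0,"ty": 0,"tz": 0,"ax": 0,"ay": 0,"az": 0},
    {"hand": 46,"tx": 0,"ty": 0,"tz": 0,"ax": 0,"ay": 0,"az": 0},
    {"hand": 46,"tx": 0,"ty": 0,"tz": 0,"ax": 0,"ay": 0,"az": 0},
    {"hand": 46,"tx": 0,"ty": 0,"tz": 0,"ax": 0,"ay": 0,"az": 0},
    {"hand": 46,"tx": 0,"ty": 0,"tz": -0.1,"ax": 0,"ay": 0,"az": 0},
    {"hand": 46,"tx": 0,"ty": 0,"tz": -0.3,"ax": 0,"ay": 0,"az": 0},
    {"hand": 46,"tx": 0.1,"ty": 0,"tz": -0.3,"ax": 0,"ay": 0,"az": 0},
    {"hand": 46,"tx": 0.3,"ty": 0.2,"tz": -0.3,"ax": 0,"ay": 0,"az": 0},
    {"hand": 46,"tx": 0.5,"ty": 0.4,"tz": -0.3,"ax": 0,"ay": 0,"az": 0},
    {"hand": 46,"tx": 0.7,"ty": 0.553,"tz": -0.3,"ax": 0,"ay": 0,"az": 0},
    {"hand": 46,"tx": 0.748,"ty": 0.553,"tz": -0.3,"ax": 0,"ay": 0,"az": 0},
    {"hand": 46,"tx": 0.748,"ty": 0.553,"tz": -0.3,"ax": 0,"ay": 0,"az": 0},
    {"hand": 46,"tx": 0.748,"ty": 0.553,"tz": -0.3,"ax": 0,"ay": 0,"az": 0}
  ]
}}

```text
time: 13.95
position: [455.3, -182.1, 154.3]
tool_rot: [0.001, 3.14, -0.001]
force: [-0.4, -0.6, 0.5]
grip_width: 46.0
grip_force: 0.0
```

Run:
```python
from h import *
b=snap('side','s5');a=snap('top','t5')
s=bot.read_state();print(s['position'],s['force'],s['grip_width'],s['tool_rot'])
p=proj(b,[603,-291,70])[0].astype(int)
q=proj(a,[603,-291,70])[0].astype(int)
f=lambda i,p:cv2.resize(i['color'][p[1]-40:p[1]+40,p[0]-40:p[0]+40],(400,400),interpolation=3)
cv2.imwrite('pics/s5x.png',np.hstack([f(b,p),f(a,q)]))
```

```text
[ 455.01794225 -181.81306446  153.90453502] [-0.11599266  0.02468796  0.00777755] 45.91564707007645 [ 4.01549028e-04  3.14119899e+00 -1.77506210e-04]
```

View pics/s5x.png

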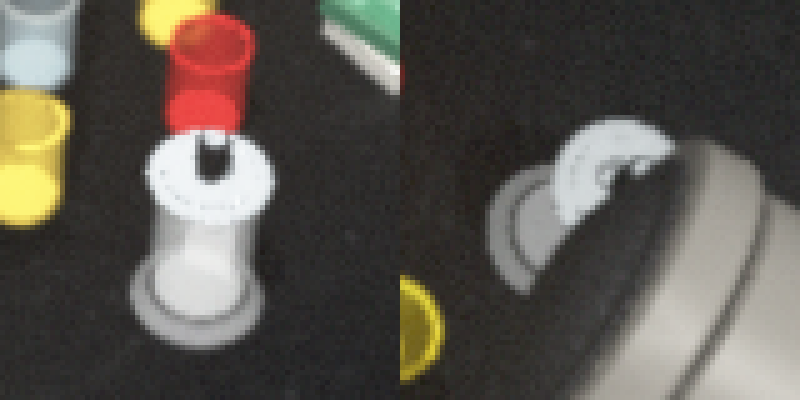

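{"api": "move_arm", "payload": {
  "commands": [
    {"hand": 46,"tx": 0,"ty": 0.003,"tz": 0.2,"ax": 0,"ay": 0,"az": 0},
    {"hand": 46,"tx": 0,"ty": 0.003,"tz": 0.45,"ax": 0,"ay": 0,"az": 0},
    {"hand": 46,"tx": 0,"ty": 0.003,"tz": 0.62,"ax": 0,"ay": 0,"az": 0},
    {"hand": 46,"tx": 0,"ty": 0.003,"tz": 0.68,"ax": 0,"ay": 0,"az": 0},
    {"hand": 46,"tx": 0,"ty": 0.003,"tz": 0.7,"ax": 0,"ay": 0,"az": 0},
    {"hand": 46,"tx": 0,"ty": 0.003,"tz": 0.7,"ax": 0,"ay": 0,"az": 0},
    {"hand": 46,"tx": 0,"ty": 0.003,"tz": 0.7,"ax": 0,"ay": 0,"az": 0},
    {"hand": 8,"tx": 0,"ty": 0.003,"tz": 0.7,"ax": 0,"ay": 0,"az": 0},
    {"hand": 8,"tx": 0,"ty": 0.003,"tz": 0.7,"ax": 0,"ay": 0,"az": 0},
    {"hand": 8,"tx": 0,"ty": 0.003,"tz": 0.7,"ax": 0,"ay": 0,"az": 0},
    {"hand": 8,"tx": 0,"ty": 0.003,"tz": 0.7,"ax": 0,"ay": 0,"az": 0},
    {"hand": 8,"tx": 0,"ty": 0.003,"tz": 0.7,"ax": 0,"ay": 0,"az": 0},
    {"hand": 8,"tx": 0,"ty": 0.003,"tz": 0.7,"ax": 0,"ay": 0,"az": 0}
  ]
}}

```text
time: 15.68
position: [454.2, -180.5, 14.1]
tool_rot: [-0.0, 3.141, 0.0]
force: [0.3, 0.1, 0.1]
grip_width: 14.7
grip_force: 25.0
```

{"api": "move_arm", "payload": {
  "commands": [
    {"hand": 8,"tx": 0,"ty": 0,"tz": -0.1,"ax": 0,"ay": 0,"az": 0},
    {"hand": 8,"tx": 0,"ty": 0,"tz": -0.3,"ax": 0,"ay": 0,"az": 0},
    {"hand": 8,"tx": 0,"ty": 0,"tz": -0.55,"ax": 0,"ay": 0,"az": 0},
    {"hand": 8,"tx": -0.1,"ty": 0.1,"tz": -0.6,"ax": 0,"ay": 0,"az": 0},
    {"hand": 8,"tx": -0.3,"ty": 0.2,"tz": -0.6,"ax": 0,"ay": 0,"az": 0},
    {"hand": 8,"tx": -0.5,"ty": 0.3,"tz": -0.6,"ax": 0,"ay": 0,"az": 0},
    {"hand": 8,"tx": -0.65,"ty": 0.362,"tz": -0.6,"ax": 0,"ay": 0,"az": 0},
    {"hand": 8,"tx": -0.705,"ty": 0.362,"tz": -0.6,"ax": 0,"ay": 0,"az": 0},
    {"hand": 8,"tx": -0.705,"ty": 0.362,"tz": -0.45,"ax": 0,"ay": 0,"az": 0},
    {"hand": 8,"tx": -0.705,"ty": 0.362,"tz": -0.37,"ax": 0,"ay": 0,"az": 0},
    {"hand": 8,"tx": -0.705,"ty": 0.362,"tz": -0.37,"ax": 0,"ay": 0,"az": 0},
    {"hand": 8,"tx": -0.705,"ty": 0.362,"tz": -0.37,"ax": 0,"ay": 0,"az": 0}
  ]
}}

```text
time: 17.18
position: [595.4, -108.5, 89.0]
tool_rot: [0.0, 3.14, -0.0]
force: [-0.4, -0.6, -0.5]
grip_width: 14.6
grip_force: 25.0
```

Run:
```python
from h import *
b=snap('side','s6');a=snap('top','t6')
s=bot.read_state();print(s['position'],s['force'],s['grip_width'],s['tool_rot'])
c=(595.2,-108.2)
p=proj(b,[*c,60])[0].astype(int)
q=proj(a,[*c,60])[0].astype(int)
f=lambda i,p:cv2.resize(i['color'][p[1]-40:p[1]+40,p[0]-40:p[0]+40],(400,400),interpolation=3)
cv2.imwrite('pics/s6x.png',np.hstack([f(b,p),f(a,q)]))
t=np.linspace(0,2*np.pi,100)
def ext(c,r,n):
    P=proj(b,np.c_[c[0]+r*np.cos(t),c[1]+r*np.sin(t),0*t+c[2]])
    P=(P-(p-40)+.5)*5-.5
    print(n,P.min(0).round(),P.max(0).round())
x,y,z=s['position']
ext((x,y,z-4.1+2),24,'lid');ext((*c,62),23,'rim');ext((*c,2),23,'foot')
```

```text
[ 595.64687294 -108.38785315   89.25672215] [-0.8265664   0.02910997 -0.69956161] 15.258631276860156 [ 3.44689397e-05  3.13970221e+00 -8.22891388e-04]
lid [165. 137.] [254. 196.]
rim [165. 172.] [249. 229.]
foot [163. 250.] [244. 307.]
```

View pics/s6x.png

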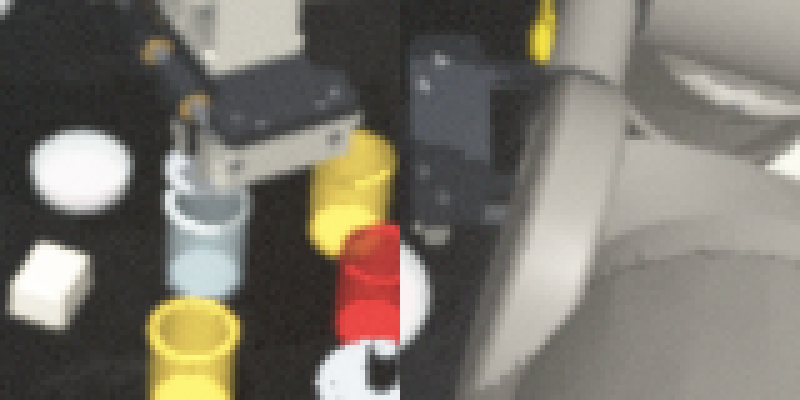

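{"api": "move_arm", "payload": {
  "commands": [
    {"hand": 8,"tx": 0,"ty": 0,"tz": 0.05,"ax": 0,"ay": 0,"az": 0},
    {"hand": 8,"tx": 0,"ty": 0,"tz": 0.08,"ax": 0,"ay": 0,"az": 0},
    {"hand": 8,"tx": 0,"ty": 0,"tz": 0.095,"ax": 0,"ay": 0,"az": 0},
    {"hand": 8,"tx": 0,"ty": 0,"tz": 0.102,"ax": 0,"ay": 0,"az": 0},
    {"hand": 8,"tx": 0,"ty": 0,"tz": 0.103,"ax": 0,"ay": 0,"az": 0},
    {"hand": 8,"tx": 0,"ty": 0,"tz": 0.103,"ax": 0,"ay": 0,"az": 0}
  ]
}}

```text
time: 18.02
position: [595.4, -108.0, 68.3]
tool_rot: [-0.0, 3.141, -0.0]
force: [-1.2, 0.5, 4.4]
grip_width: 14.9
grip_force: 25.0
```

{"api": "move_arm", "payload": {
  "commands": [
    {"hand": 30,"tx": 0,"ty": 0,"tz": 0,"ax": 0,"ay": 0,"az": 0},
    {"hand": 46,"tx": 0,"ty": 0,"tz": 0,"ax": 0,"ay": 0,"az": 0},
    {"hand": 46,"tx": 0,"ty": 0,"tz": 0,"ax": 0,"ay": 0,"az": 0},
    {"hand": 46,"tx": 0,"ty": 0,"tz": 0,"ax": 0,"ay": 0,"az": 0},
    {"hand": 46,"tx": 0,"ty": 0,"tz": -0.1,"ax": 0,"ay": 0,"az": 0},
    {"hand": 46,"tx": 0,"ty": 0,"tz": -0.3,"ax": 0,"ay": 0,"az": 0},
    {"hand": 46,"tx": 0,"ty": 0,"tz": -0.5,"ax": 0,"ay": 0,"az": 0},
    {"hand": 46,"tx": 0,"ty": 0.2,"tz": -0.5,"ax": 0,"ay": 0,"az": 0},
    {"hand": 46,"tx": 0,"ty": 0.5,"tz": -0.5,"ax": 0,"ay": 0,"az": 0},
    {"hand": 46,"tx": 0,"ty": 0.8,"tz": -0.5,"ax": 0,"ay": 0,"az": 0},
    {"hand": 46,"tx": 0,"ty": 1,"tz": -0.5,"ax": 0,"ay": 0,"az": 0},
    {"hand": 46,"tx": 0,"ty": 1,"tz": -0.5,"ax": 0,"ay": 0,"az": 0}
  ]
}}

```text
time: 19.52
position: [594.7, 95.0, 167.4]
tool_rot: [0.007, -3.141, -0.001]
force: [0.2, -0.9, 0.2]
grip_width: 45.6
grip_force: 0.0
```

{"api": "move_arm", "payload": {
  "commands": [
    {"hand": 46,"tx": 0,"ty": 0.3,"tz": 0,"ax": 0,"ay": 0,"az": 0.022},
    {"hand": 46,"tx": -0.03,"ty": 0.6,"tz": 0,"ax": 0,"ay": 0,"az": 0.022},
    {"hand": 46,"tx": -0.03,"ty": 0.8,"tz": 0,"ax": 0,"ay": 0,"az": 0.022},
    {"hand": 46,"tx": -0.03,"ty": 0.89,"tz": 0,"ax": 0,"ay": 0,"az": 0.022},
    {"hand": 46,"tx": -0.03,"ty": 0.89,"tz": 0,"ax": 0,"ay": 0,"az": 0.022},
    {"hand": 46,"tx": -0.03,"ty": 0.89,"tz": 0,"ax": 0,"ay": 0,"az": 0.022}
  ]
}}

```text
time: 20.27
position: [601.4, 268.1, 167.5]
tool_rot: [-0.111, -3.14, 0.001]
force: [0.2, -1.3, -0.0]
grip_width: 45.6
grip_force: 0.0
```

Run:
```python
from h import *
b=snap('side','s7');a=snap('top','t7')
s=bot.read_state();print(s['position'],s['force'],s['grip_width'],s['tool_rot'])
p=proj(b,[595,-108,60])[0].astype(int)
q=proj(a,[595,-108,60])[0].astype(int)
f=lambda i,p:cv2.resize(i['color'][p[1]-30:p[1]+30,p[0]-30:p[0]+30],(400,400),interpolation=3)
cv2.imwrite('pics/s7x.png',np.hstack([f(b,p),f(a,q)]))
```

```text
[601.43404249 268.16289254 167.68816371] [ 0.19119752 -0.41181825 -0.48248541] 45.83971838605783 [ 1.11364132e-01  3.13959240e+00 -4.94125339e-04]
```

View pics/s7x.png

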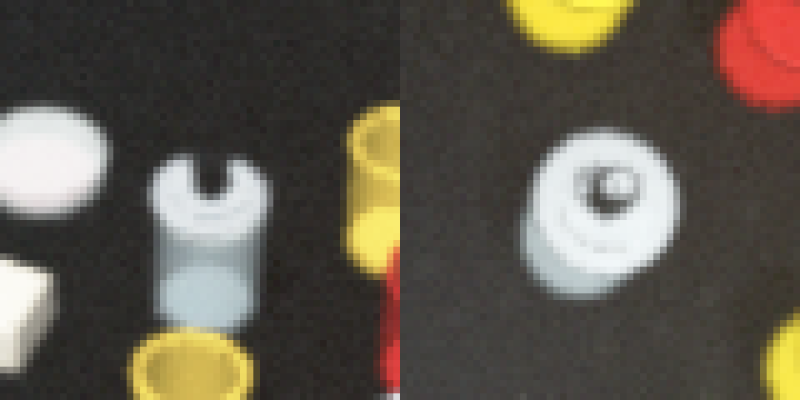

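{"api": "move_arm", "payload": {
  "commands": [
    {"hand": 46,"tx": 0,"ty": 0.01,"tz": 0.25,"ax": 0,"ay": 0,"az": 0},
    {"hand": 46,"tx": 0,"ty": 0.01,"tz": 0.5,"ax": 0,"ay": 0,"az": 0},
    {"hand": 46,"tx": 0,"ty": 0.01,"tz": 0.68,"ax": 0,"ay": 0,"az": 0},
    {"hand": 46,"tx": 0,"ty": 0.01,"tz": 0.75,"ax": 0,"ay": 0,"az": 0},
    {"hand": 46,"tx": 0,"ty": 0.01,"tz": 0.767,"ax": 0,"ay": 0,"az": 0},
    {"hand": 46,"tx": 0,"ty": 0.01,"tz": 0.767,"ax": 0,"ay": 0,"az": 0},
    {"hand": 46,"tx": 0,"ty": 0.01,"tz": 0.767,"ax": 0,"ay": 0,"az": 0},
    {"hand": 6,"tx": 0,"ty": 0.01,"tz": 0.767,"ax": 0,"ay": 0,"az": 0},
    {"hand": 6,"tx": 0,"ty": 0.01,"tz": 0.767,"ax": 0,"ay": 0,"az": 0},
    {"hand": 6,"tx": 0,"ty": 0.01,"tz": 0.767,"ax": 0,"ay": 0,"az": 0},
    {"hand": 6,"tx": 0,"ty": 0.01,"tz": 0.767,"ax": 0,"ay": 0,"az": 0},
    {"hand": 6,"tx": 0,"ty": 0.01,"tz": 0.767,"ax": 0,"ay": 0,"az": 0},
    {"hand": 6,"tx": 0,"ty": 0.01,"tz": 0.767,"ax": 0,"ay": 0,"az": 0}
  ]
}}

```text
time: 22.0
position: [601.2, 271.9, 14.2]
tool_rot: [-0.108, -3.14, 0.0]
force: [-0.6, -0.7, 0.9]
grip_width: 13.8
grip_force: 25.0
```

Run:
```python
from h import *
s=bot.read_state();print(s['position'],s['force'],s['grip_width'],s['tool_rot'],s['joint_positions'])
```

```text
[601.16207602 271.90076795  14.18078662] [-0.6142857  -0.7260078   0.85010253] 13.81145007608705 [-1.08176300e-01 -3.13967840e+00  7.86387507e-05] [ 3.08718440e-01  7.95708852e-01  1.34805692e+00 -3.55958432e-05
  9.97891955e-01 -1.19317668e+00]
```

{"api": "move_arm", "payload": {
  "commands": [
    {"hand": 6,"tx": 0,"ty": 0,"tz": -0.1,"ax": 0,"ay": 0,"az": 0},
    {"hand": 6,"tx": 0,"ty": 0,"tz": -0.3,"ax": 0,"ay": 0,"az": 0},
    {"hand": 6,"tx": 0,"ty": 0,"tz": -0.6,"ax": 0,"ay": 0,"az": 0},
    {"hand": 6,"tx": 0.1,"ty": -0.2,"tz": -0.6,"ax": 0,"ay": 0,"az": 0},
    {"hand": 6,"tx": 0.2,"ty": -0.4,"tz": -0.6,"ax": 0,"ay": 0,"az": 0},
    {"hand": 6,"tx": 0.3,"ty": -0.6,"tz": -0.6,"ax": 0,"ay": 0,"az": 0},
    {"hand": 6,"tx": 0.4,"ty": -0.8,"tz": -0.6,"ax": 0,"ay": 0,"az": 0},
    {"hand": 6,"tx": 0.5,"ty": -1,"tz": -0.6,"ax": 0,"ay": 0,"az": 0},
    {"hand": 6,"tx": 0.5,"ty": -1,"tz": -0.6,"ax": 0,"ay": 0,"az": 0}
  ]
}}

```text
time: 23.12
position: [486.7, 77.5, 135.5]
tool_rot: [0.113, 3.139, -0.0]
force: [-0.1, 0.6, -0.9]
grip_width: 13.8
grip_force: 25.0
```

{"api": "move_arm", "payload": {
  "commands": [
    {"hand": 6,"tx": 0.1,"ty": -0.15,"tz": 0,"ax": 0,"ay": 0,"az": 0.05},
    {"hand": 6,"tx": 0.2,"ty": -0.3,"tz": 0,"ax": 0,"ay": 0,"az": 0.1},
    {"hand": 6,"tx": 0.279,"ty": -0.4,"tz": 0,"ax": 0,"ay": 0,"az": 0.15},
    {"hand": 6,"tx": 0.279,"ty": -0.434,"tz": 0,"ax": 0,"ay": 0,"az": 0.19},
    {"hand": 6,"tx": 0.279,"ty": -0.434,"tz": 0.1,"ax": 0,"ay": 0,"az": 0.19},
    {"hand": 6,"tx": 0.279,"ty": -0.434,"tz": 0.2,"ax": 0,"ay": 0,"az": 0.19},
    {"hand": 6,"tx": 0.279,"ty": -0.434,"tz": 0.2,"ax": 0,"ay": 0,"az": 0.19},
    {"hand": 6,"tx": 0.279,"ty": -0.434,"tz": 0.2,"ax": 0,"ay": 0,"az": 0.19}
  ]
}}

```text
time: 24.12
position: [426.9, -3.2, 95.1]
tool_rot: [1.025, 2.968, 0.001]
force: [0.7, 0.5, -1.3]
grip_width: 14.0
grip_force: 25.0
```

Run:
```python
from h import *
b=snap('side','s8');a=snap('top','t8')
s=bot.read_state();print(s['position'],s['force'],s['grip_width'],s['tool_rot'])
r=s['tool_rot'];print((2*np.degrees(np.arctan2(r[1],r[0]))-90)%180)
c=(426.1,-3.3)
p=proj(b,[*c,60])[0].astype(int)
q=proj(a,[*c,60])[0].astype(int)
f=lambda i,p:cv2.resize(i['color'][p[1]-40:p[1]+40,p[0]-40:p[0]+40],(400,400),interpolation=3)
cv2.imwrite('pics/s8x.png',np.hstack([f(b,p),f(a,q)]))
def rect(c,th,l,w,n):
    e=np.array([np.cos(th),np.sin(th)]);g=np.array([-e[1],e[0]])
    P=[[*(np.array(c[:2])+i*e*l/2+j*g*w/2),c[2]] for i,j in((1,1),(1,-1),(-1,-1),(-1,1))]
    print(n,((proj(b,P)-(p-40)+.5)*5-.5).round().tolist())
x,y,z=s['position']
rect((x,y,z-2.2),np.radians(142),88,58,'lidtop');rect((*c,64),np.radians(142),84,54,'rim');rect((*c,0),np.radians(142),84,54,'base')
```

```text
[426.83825707  -3.33690318  95.06486406] [-0.9676318   0.32397339 -0.88555086] 14.316865710782489 [1.02550005e+00 2.96744115e+00 6.85495005e-04]
51.87134329994393
lidtop [[107.0, 178.0], [144.0, 112.0], [293.0, 139.0], [259.0, 207.0]]
rim [[115.0, 215.0], [149.0, 154.0], [289.0, 180.0], [258.0, 243.0]]
base [[124.0, 298.0], [157.0, 236.0], [293.0, 263.0], [263.0, 327.0]]
```

View pics/s8x.png

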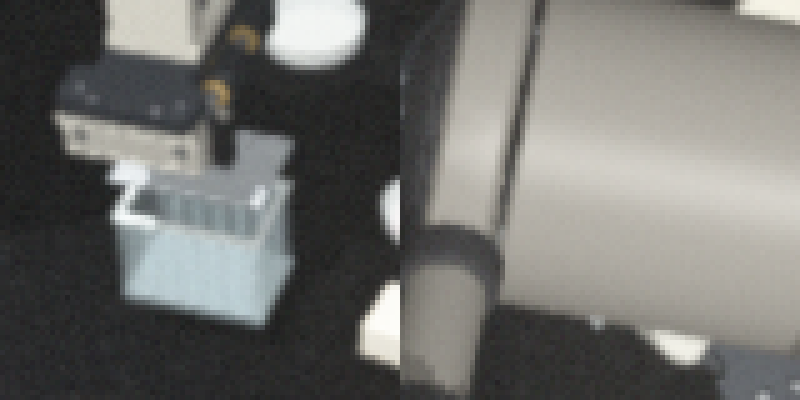

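{"api": "move_arm", "payload": {
  "commands": [
    {"hand": 6,"tx": 0,"ty": 0,"tz": 0.05,"ax": 0,"ay": 0,"az": 0},
    {"hand": 6,"tx": 0,"ty": 0,"tz": 0.09,"ax": 0,"ay": 0,"az": 0},
    {"hand": 6,"tx": 0,"ty": 0,"tz": 0.11,"ax": 0,"ay": 0,"az": 0},
    {"hand": 6,"tx": 0,"ty": 0,"tz": 0.12,"ax": 0,"ay": 0,"az": 0},
    {"hand": 6,"tx": 0,"ty": 0,"tz": 0.122,"ax": 0,"ay": 0,"az": 0},
    {"hand": 6,"tx": 0,"ty": 0,"tz": 0.122,"ax": 0,"ay": 0,"az": 0}
  ]
}}

```text
time: 24.98
position: [425.8, -3.4, 70.1]
tool_rot: [-1.026, -2.969, 0.0]
force: [-3.3, 0.1, 6.7]
grip_width: 13.7
grip_force: 25.0
```

{"api": "move_arm", "payload": {
  "commands": [
    {"hand": 30,"tx": 0,"ty": 0,"tz": 0,"ax": 0,"ay": 0,"az": 0},
    {"hand": 46,"tx": 0,"ty": 0,"tz": 0,"ax": 0,"ay": 0,"az": 0},
    {"hand": 46,"tx": 0,"ty": 0,"tz": 0,"ax": 0,"ay": 0,"az": 0},
    {"hand": 46,"tx": 0,"ty": 0,"tz": 0,"ax": 0,"ay": 0,"az": 0},
    {"hand": 46,"tx": 0,"ty": 0,"tz": -0.1,"ax": 0,"ay": 0,"az": 0},
    {"hand": 46,"tx": 0,"ty": 0,"tz": -0.3,"ax": 0,"ay": 0,"az": 0},
    {"hand": 46,"tx": 0,"ty": 0,"tz": -0.5,"ax": 0,"ay": 0,"az": 0},
    {"hand": 46,"tx": 0.3,"ty": 0.3,"tz": -0.5,"ax": 0,"ay": 0,"az": 0},
    {"hand": 46,"tx": 0.7,"ty": 0.5,"tz": -0.5,"ax": 0,"ay": 0,"az": 0},
    {"hand": 46,"tx": 0.7,"ty": 0.5,"tz": -0.5,"ax": 0,"ay": 0,"az": 0},
    {"hand": 46,"tx": 0.7,"ty": 0.5,"tz": -0.5,"ax": 0,"ay": 0,"az": 0},
    {"hand": 46,"tx": 0.7,"ty": 0.5,"tz": -0.5,"ax": 0,"ay": 0,"az": 0}
  ]
}}

```text
time: 26.48
position: [377.9, 161.6, 169.7]
tool_rot: [1.025, 2.969, -0.0]
force: [-0.2, 0.1, 0.3]
grip_width: 45.8
grip_force: 0.0
```

Run:
```python
from h import *
b=snap('side','s9');a=snap('top','t9')
s=bot.read_state();print(s['position'],s['force'])
B=cv2.resize(b['color'][140:320,180:360],(400,400),interpolation=3)
A=cv2.resize(a['color'][155:295,280:460],(400,311),interpolation=3)
cv2.imwrite('pics/s9x.png',np.hstack([B,np.vstack([A,np.zeros((89,400,3),np.uint8)])]))
```

```text
[378.174088   160.87908953 169.68713955] [-0.1613117   0.25665224 -0.46916553]
```

View pics/s9x.png

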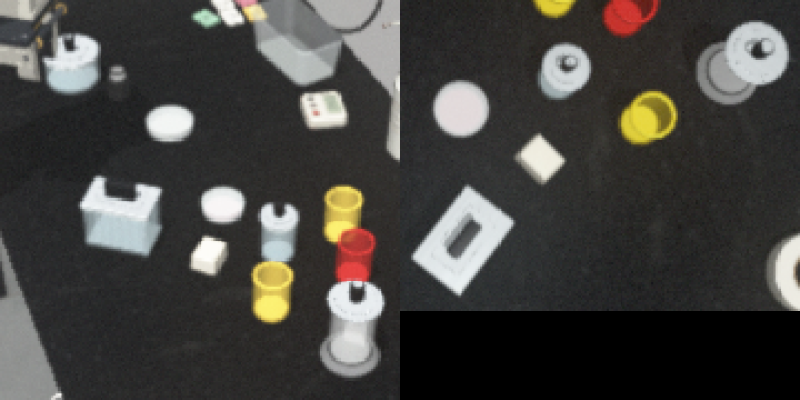

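All four lids are seated flat and centred: dish (72,55), trough (120,205), small jar (279,225) and coplin jar (355,300) in the side crop. The petri dishes have not moved, and the arm is clear of everything.

```bash
python3 -c "
from cell import bot
print(bot.close_job())"
```

```text
the job is handed in; nothing more can be done
None
```

All four lids are on their matching glassware, and they look flat and centred in the last pictures; the petri dishes were left untouched, and I handed the job in at about 27 s of the 99 s allowed (no verdict was returned).

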